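# Fold open the bifold door of the worktop cupboard

## Robot

A 6-joint arm with a two-finger parallel gripper is mounted at the origin on a cart in front of the work surface, level with it; the furniture and walls round the work are solid. World frame = base frame: x ahead of the robot, y to its left, z up, the work surface at z = 0. Lengths are in m, angles in rad, forces in N, time in s.
With the tool pointing down it reaches from about 0.35 to 0.775 m from the base axis. Payload 7.3 kg.
Tool frame: the origin (TCP) lies at the centre of the arm's flange, where the gripper is bolted on; the fingertips stand 178 mm ahead of it and the grasp point (between the pads) lies 159 mm ahead of it; z points along the fingers, y is the line along which they close (so a half turn about z gives the same grasp; the last joint's range is limited). The gripper opens to 92 mm and grips with 3 to 60 N. Pads are 19 mm wide; open, the fingers measure 130 mm over their backs; the gripper's body (75 mm by 190 mm) begins 47 mm behind the grasp point.
Start: joints at [1.199, 0.342, 1.524, -0, 1.275, -0.146], TCP at [0.118, 0.512, 0.405] pointing down, gripper open.
Joint ranges: [-2.53, 2.53], [-0.77, 2.02], [0.04, 2.7], [-1, 4.14], [0.28, 2.66], [-3.11, 3.11]. Speed limits (rad/s): [2.57, 2.57, 3.14, 3.14, 3.14, 3.14].

## Interface

Orientations are given as [roll, pitch, yaw] about the fixed x, y, z axes, in that order (R = Rz(yaw) Ry(pitch) Rx(roll)).
In Python, from cell import telemetry, vision, ticket gives the robot as it stands.
- The arm moves only by the shell command python3 -m crank 'ROWS' [FORCE]. ROWS is JSON, a list of rows, each a list of 5 numbers: the gripper command: -1 is shut, 1 is fully open, values between are in proportion, then the shift along the tool's x, y, z in mm, then the turn about the tool's z in rad. In form: [[fingers, dx, dy, dz, roll], ...]. A call has 1 to 12 rows; each row is the pose to reach, as a shift and turn from the pose commanded when the call began, along the tool's axes at that moment; what a row does not reach only later rows make up. A row lasts 1/12 s, in which the tool goes at most 41.7 mm and 7.16 degrees, less where a joint would pass 70% of its speed; a pose out of reach is approached as far as the arm can. A call with a gripper value outside its range is refused whole. The fingers move at their own pace and stop on an object; FORCE is the grip in N (left out, the last holds). Time passes only in rows, so rows that repeat a pose let the fingers close. It gives the time, the measured TCP pose, the force, the opening and the grip force at its end, in the units of the state.
- telemetry.observe(): the state, without advancing time (a new reading comes with each control period).
- vision.read_camera(name): name is "scene" or "top" or "wrist"; returns (picture, depth): 400x640x3 uint8, red, green, blue; 400x640 float32, m along the optical axis (not along the pixel's ray), 0 where there is no reading.
- vision.get_calibration(name): a dict with "camera_matrix" (3x3 intrinsics, pixels), "rvec" (rotation vector, rad) and "tvec" (3), from world to camera coordinates, as OpenCV has them. Camera axes: x right, y down, z forward; pixel columns grow to the right and rows downward; lengths in m; the calibration is good to about 2 mm. A picture is of the moment at which its call begins: read the wrist's pose just before it. get_calibration takes no time and is no camera call; for the wrist camera it gives the pose at the moment of the call.
- ticket.hand_in(): hands the job in; it is judged then, once.
The state is a dict: "time": time; "qpos": joint angles; "qvel": joint speeds; "joint_efforts": joint torques, N m; "tool_pos": TCP position; "tool_rot": TCP orientation; "contact_force": force on the tool from outside, world axes, zero at the start; "torque": the same for the moment, N m; "opening": finger opening in m; "grip_force": force on a finger pad.
Only numpy, scipy, OpenCV 4.12 (cv2) and the standard library are available. Lean on these libraries where they do the work, as an engineer would, in place of code of your own. Each camera call takes 0.05 s, during which the arm holds its last target. There are 200 camera calls.

## Task

Open the cupboard that has the two-panel folding door: take the door by its upright bar handle and pull, so that both panels fold together along the track, until the door is fully open; then let go. Leave the single door of the other cupboard shut, and do not shift or tip the glass that stands in front.

Things in the scene. Friction and masses are not known exactly. Their poses are not given: they have to be found in the camera images.
- bifold_grip (a point): Upright round steel bar, 12 mm thick, on the right (leading) panel of the 300 mm wide cupboard's folding door. The point: on the bar's axis at the grip, 197 mm above the worktop, 23 mm under the bar's top; brackets 40 mm and more below. Axes turn with that panel: z up, -x out of its face, +y to the middle hinge. Panel face 40 mm behind the bar's axis; middle hinge 52 mm in +x and 30 mm in +y of it.
- bifold_panel (a joint): Angle q (rad) of the left panel about its wall hinge: 0 shut, 1.40 fully open (stop); starts at 0 to 0.06, light friction (about 1 N at the handle), stays where left. Middle hinge: 135 mm right of the wall hinge when shut, swings out to the robot by q; leading panel and handle turn by q counter-clockwise from above. Cupboard 220 mm high, 120 deep; panels 135 wide, 12 thick, top at 196 mm.
- plain_door (a joint): Angle (rad) of the other cupboard's single door: 0 shut, hinged at its right edge, turns easily. That cupboard is 200 mm wide and 220 mm high, of the same white shell, wooden front and bar handle (near the door's left edge), with coasters on top; it stands left or right of the folding-door cupboard.
- glass_mid (a point): Centre, half-way up, of the loose ribbed pale green drinking glass, 69 mm wide and 104 mm high, that stands in front of the right part of the folding-door cupboard, outside the path of the door.
Not all that is in view belongs to the job. What is shaped like the part that bears glass_mid but yellow is not meant.

How it is judged:
On the way:
1. the folding door is pulled part of the way by its bar handle (contact force between the fingers and bifold_lead_c0 above 0.5 N and value of joint bifold_panel between 0.3 and 1.15 rad), for 0.1 s.
At the end, for the whole second after the job is handed in: The folding door is open to at least 1.2 rad (69 degrees; the stop is at 1.40) and at rest, the other cupboard's door is shut to within 0.1 rad, and the glass stands upright (within 0.2 rad) within 30 mm of where it was (value of joint bifold_panel above 1.2 rad and velocity of joint bifold_panel between -0.1 and 0.1 rad/s and value of joint plain_door below 0.1 rad and distance of glass_mid from where it was at the start of the episode below 0.03 m and angle between glass_mid's own z axis and vertical below 0.2 rad); the robot touches nothing.
It fails at once if the other cupboard's single door is opened (more than 0.2 rad) (value of joint plain_door above 0.2 rad).
It fails at once if the glass is tipped (more than 0.3 rad) or shifted (more than 30 mm) (angle between glass_mid's own z axis and vertical above 0.3 rad or distance of glass_mid from where it was at the start of the episode above 0.03 m).
It also fails if it takes over 34 s, if anything falls off the work surface, if the arm or the gripper's body presses on something with over 40 N, if the wrist force passes 120 N, or if a joint passes its speed limit or range.

## Working session

There is one attempt and no reset: what is moved stays moved. The work goes in short steps, Python scripts to look and compute and a shell command to move; the robot and the scene stay as the last step left them, time stands still between calls to the robot, and variables do not carry over. Pictures are saved under pics/ and viewed, at most 10 in all, crops included, and the job is handed in when it is done.

```bash
ls; mkdir -p pics; python3 - <<'E'
from cell import telemetry, vision
import cv2,numpy as np
print(telemetry.observe())
for n in("scene","top"):
    im,d=vision.read_camera(n); c=vision.get_calibration(n)
    np.savez(f"{n}.npz",im=im,d=d,K=c["camera_matrix"],r=c["rvec"],t=c["tvec"])
    cv2.imwrite(f"pics/{n}1.png",im[...,::-1]); print(n,c)
E
```

```text
pics
{'time': 0.0, 'qpos': array([ 1.19904482e+00,  3.42691855e-01,  1.52502697e+00,  1.02712097e-05,
        1.27538402e+00, -1.46015984e-01]), 'qvel': array([ 1.82802450e-03,  4.56506049e-04, -5.26518316e-04,  9.57256233e-05,
        2.08904790e-03, -1.01223313e-03]), 'joint_efforts': array([ 1.45920269e-03, -4.31238449e+01, -2.44223267e+01,  7.19418470e-02,
        5.59475936e-02, -1.66351938e-04]), 'tool_pos': array([0.11744038, 0.51155071, 0.4040573 ]), 'tool_rot': array([-3.14009996e+00, -2.29446507e-04,  2.91585396e+00]), 'contact_force': array([-0.37793807, -0.85309855, -1.14877149]), 'torque': array([ 0.03992234, -0.0203059 ,  0.00443254]), 'grip_force': 0.0, 'opening': 0.09164191957306184}
scene {'camera_matrix': array([[431.25516025,   0.        , 325.72150217],
       [  0.        , 431.25516025, 191.62775449],
       [  0.        ,   0.        ,   1.        ]]), 'rvec': array([ 2.08599119, -0.9441369 ,  0.43845996]), 'tvec': array([-0.38769484,  0.3383338 ,  1.08990802])}
top {'camera_matrix': array([[390.33286853,   0.        , 312.04419259],
       [  0.        , 390.33286853, 206.536792  ],
       [  0.        ,   0.        ,   1.        ]]), 'rvec': array([ 2.34260528, -1.67673421,  0.27097331]), 'tvec': array([-0.2303696 ,  0.50487629,  0.96363601])}
```

View pics/scene1.png

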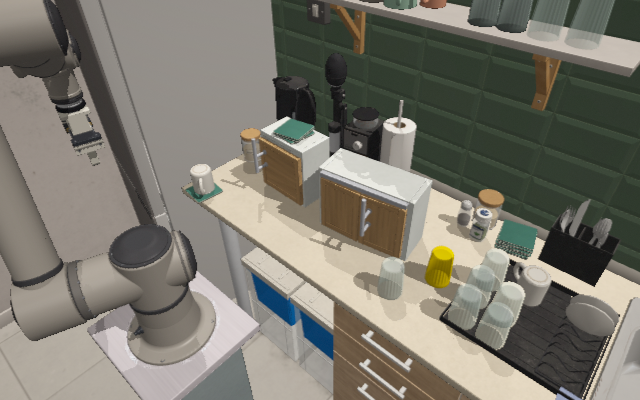

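View pics/top1.png

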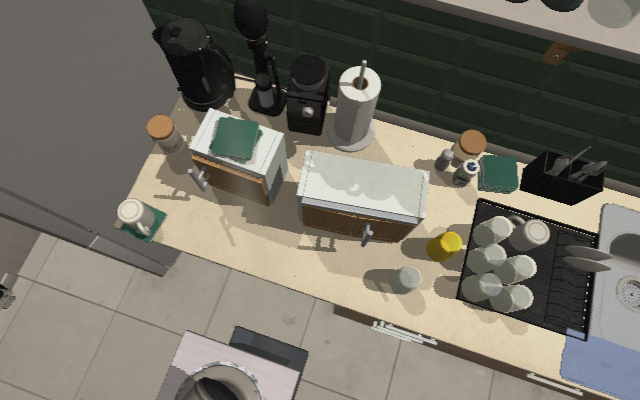

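The scene picture shows the folding-door cupboard at (375,200) with its bar handle at (363,218), and the green glass at (391,278). The other cupboard is to its left, at (295,165). In the top view the bar is at (367,232) and the glass at (407,279). Next I'll measure from depth.

```bash
cat > h.py <<'E'
import numpy as np,cv2
def cloud(im,d,K,r,t):
    R=cv2.Rodrigues(np.array(r))[0]; v,u=np.mgrid[:400,:640]
    P=np.stack([(u-K[0,2])/K[0,0]*d,(v-K[1,2])/K[1,1]*d,d],-1)
    return (P-np.ravel(t))@R
def load(n):
    z=np.load(n+".npz"); return z["im"],z["d"],cloud(*[z[k] for k in("im","d","K","r","t")])
E
python3 - <<'E'
from h import *
np.set_printoptions(precision=4,suppress=True)
im,d,P=load("top")
v,u=np.mgrid[:400,:640]
m=(abs(P[...,2]-.22)<.012)&(u>290)&(u<435)&(v>145)&(v<225)&(d>0)
pts=P[m]; print(len(pts),pts[:,2].mean()); b=cv2.minAreaRect(pts[:,:2].astype(np.float32)); print(b); print(cv2.boxPoints(b))
for n,(u0,u1,v0,v1) in {"top":(355,380,218,246),"scene":(355,372,195,240)}.items():
    im,d,P=load(n)
    s=im[v0:v1,u0:u1].astype(int); mm=(s.max(-1)-s.min(-1)<25)&(s.mean(-1)>90)&(d[v0:v1,u0:u1]>0)
    q=P[v0:v1,u0:u1][mm]; print(n,len(q)); print(q[np.argsort(-q[:,2])][::max(1,len(q)//25)])
for n,(u0,u1,v0,v1) in {"top":(390,425,262,296),"scene":(375,408,255,300)}.items():
    im,d,P=load(n); q=P[v0:v1,u0:u1].reshape(-1,3); 
    for a,bb in((.02,.05),(.05,.09),(.09,.115)):
        k=q[(q[:,2]>a)&(q[:,2]<bb)]; print(n,len(k),k.min(0),k.max(0)) if len(k) else 0
E
```

```text
6916 0.21782216459514125
((0.5981318354606628, -0.1659248024225235), (0.13692574203014374, 0.2999593913555145), 8.178620338439941)
[[ 0.509  -0.0272]
 [ 0.5517 -0.3241]
 [ 0.6872 -0.3046]
 [ 0.6446 -0.0077]]
top 110
[[ 0.497  -0.213   0.2216]
 [ 0.494  -0.2095  0.2191]
 [ 0.4884 -0.2137  0.2181]
 [ 0.4952 -0.2118  0.2175]
 [ 0.4902 -0.211   0.2167]
 [ 0.5218 -0.2056  0.1587]
 [ 0.5282 -0.2066  0.1563]
 [ 0.5146 -0.2056  0.156 ]
 [ 0.5164 -0.2102  0.1553]
 [ 0.5135 -0.2087  0.1545]
 [ 0.5209 -0.2066  0.1538]
 [ 0.5251 -0.2105  0.1531]
 [ 0.5092 -0.2102  0.1525]
 [ 0.5184 -0.2128  0.1514]
 [ 0.4917 -0.2182  0.1496]
 [ 0.5172 -0.2066  0.1068]
 [ 0.5127 -0.2082  0.105 ]
 [ 0.5204 -0.206   0.1045]
 [ 0.5152 -0.2052  0.1019]
 [ 0.5376 -0.229   0.0797]
 [ 0.5383 -0.2504  0.0006]
 [ 0.524  -0.199   0.    ]
 [ 0.5405 -0.2558 -0.0006]
 [ 0.5397 -0.2532 -0.0011]
 [ 0.5345 -0.2373 -0.0022]
 [ 0.5374 -0.2541 -0.0028]
 [ 0.5367 -0.2428 -0.0037]
 [ 0.5333 -0.2321 -0.0047]]
scene 211
[[ 0.4891 -0.2135  0.2211]
 [ 0.4888 -0.2139  0.2181]
 [ 0.4957 -0.2189  0.2096]
 [ 0.49   -0.217   0.2053]
 [ 0.4987
[... 277 characters left out ...]
3  0.1485]
 [ 0.4907 -0.2165  0.1437]
 [ 0.4893 -0.2146  0.1361]
 [ 0.4892 -0.215   0.1289]
 [ 0.535  -0.1977  0.1203]
 [ 0.5268 -0.208   0.113 ]
 [ 0.4903 -0.2188  0.1077]
 [ 0.5157 -0.2098  0.1067]
 [ 0.4911 -0.2149  0.1046]
 [ 0.5175 -0.2122  0.1029]
 [ 0.5032 -0.2163  0.1004]
 [ 0.4896 -0.2129  0.0967]
 [ 0.5345 -0.2009  0.0756]]
top 95 [ 0.4188 -0.3724  0.0204] [ 0.4726 -0.3138  0.0492]
top 127 [ 0.4206 -0.3707  0.0503] [ 0.4788 -0.3154  0.0897]
top 448 [ 0.4218 -0.3753  0.0902] [ 0.4791 -0.318   0.1077]
scene 220 [ 0.4177 -0.3813  0.0202] [ 0.5673 -0.2927  0.0499]
scene 260 [ 0.4192 -0.379   0.0501] [ 0.4694 -0.3211  0.0899]
scene 370 [ 0.4207 -0.3767  0.0901] [ 0.4802 -0.3185  0.1078]
```

```bash
cat >> h.py <<'E'
def rel(x,y,z,yaw):
    from cell import telemetry
    from scipy.spatial.transform import Rotation as Ro
    s=telemetry.observe(); R=Ro.from_euler("xyz",s["tool_rot"])
    d=1000*R.inv().apply(np.array([x,y,z])-s["tool_pos"])
    t=(R.inv()*Ro.from_euler("xyz",[np.pi,0,yaw])).as_euler("xyz")
    return np.round(d,1),np.round(t,3)
def bar(q,b=(.494,-.214),a=8.18):
    a=np.radians(a); n=np.array([-np.cos(a),-np.sin(a)]); r=np.array([np.sin(a),-np.cos(a)])
    W=np.array(b)-.052*n-.165*r
    c,s=np.cos(q),np.sin(q)
    return W+.135*(c*r+s*n)+.052*(c*n+s*r)+.03*(c*r-s*n)
E
python3 -c "
from h import *
print(rel(.45,.15,.465,1.5)); [print(q,bar(q)) for q in(0,.2,.4,.6,.8,1,1.2,1.4)]"
```

```text
(array([-405. , -278. ,  -60.6]), array([-0.000e+00,  1.000e-03,  1.416e+00]))
0 [ 0.494 -0.214]
0.2 [ 0.47537988 -0.22379074]
0.4 [ 0.45861812 -0.22638508]
0.6 [ 0.44438296 -0.2216796 ]
0.8 [ 0.43324192 -0.20986189]
1 [ 0.42563915 -0.19140309]
1.2 [ 0.42187776 -0.16703908]
1.4 [ 0.42210769 -0.13774119]
```

```bash
python3 -m crank '[[1,0,0,-40,0],[1,-30,-20,-60,0.1],[1,-60,-40,-60,0.22],[1,-95,-65,-60,0.34],[1,-130,-90,-60,0.46],[1,-165,-113,-60,0.58],[1,-200,-137,-60,0.7],[1,-235,-161,-60,0.82],[1,-270,-185,-60,0.94],[1,-305,-209,-60,1.06],[1,-340,-233,-60,1.18],[1,-375,-257,-60,1.3]]'; python3 -c "
from h import *
print(rel(.494,-.214,.43,.142))"
```

```text
time: 1.1
tool_pos: [0.4212, 0.1809, 0.4646]
tool_rot: [-3.141, -0.0, 1.61]
contact_force: [-0.1, 0.6, -0.5]
opening: 0.0917
grip_force: 0.0
(array([-397.4,   57.4,   34.5]), array([-0.   ,  0.   ,  1.468]))
```

```bash
python3 -m crank '[[1,-35,5,0,0.12],[1,-70,10,0,0.24],[1,-105,15,0,0.36],[1,-140,20,0,0.48],[1,-175,25,0,0.6],[1,-210,30,0,0.72],[1,-245,35,0,0.84],[1,-280,40,0,0.96],[1,-315,46,0,1.08],[1,-350,51,10,1.2],[1,-385,56,25,1.32],[1,-397,57,34,1.44]]';python3 -m crank '[[1,0,0,0,0],[1,0,0,0,0]]'; python3 - <<'E'
from h import *
from cell import vision
print(rel(.494,-.214,.356,.142))
c=vision.get_calibration("wrist"); im,d=vision.read_camera("wrist")
P=cloud(im,d,c["camera_matrix"],c["rvec"],c["tvec"])
cv2.imwrite("pics/w1.png",im[...,::-1])
m=(d>0)&(abs(P[...,0]-.494)<.03)&(abs(P[...,1]+.214)<.03)&(P[...,2]>.19)&(P[...,2]<.235)
q=P[m]; print(len(q),q.mean(0),q.min(0),q.max(0)); v,u=np.where(m); print(u.mean(),v.mean())
E
```

```text
time: 2.1
tool_pos: [0.4953, -0.2153, 0.4287]
tool_rot: [3.141, 0.001, 0.167]
contact_force: [-1.0, 0.2, -0.8]
opening: 0.0918
grip_force: 0.0
time: 2.27
tool_pos: [0.495, -0.2117, 0.4297]
tool_rot: [-3.14, 0.002, 0.177]
contact_force: [-1.3, 0.1, 0.2]
opening: 0.0917
grip_force: 0.0
(array([-1.3,  2.2, 73.7]), array([-0.002,  0.002,  0.035]))
489 [ 0.49660966 -0.21270081  0.212761  ] [ 0.4885554  -0.2190282   0.19006267] [ 0.50058353 -0.20729642  0.22246184]
320.06339468302656 222.20245398773005
```

View pics/w1.png

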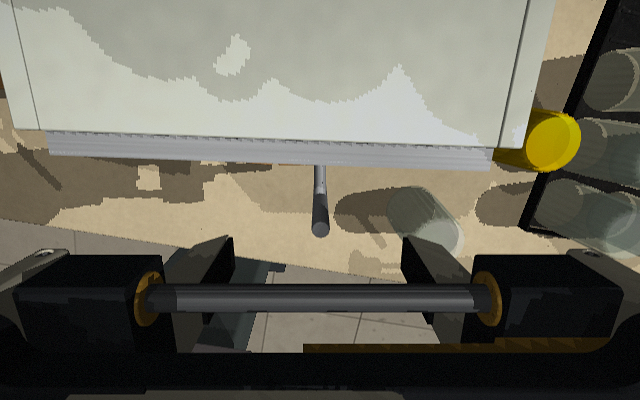

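The wrist view shows the bar top at (320,228), centred between the open fingers at (220,260) and (420,260). The glass, at (425,220), is clear. I'll descend and grip.

```bash
python3 -m crank '[[1,0,1,20,0.03],[1,0,1,45,0.03],[1,0,1,65,0.03],[1,0,1,73,0.03],[1,0,1,73,0.03],[-1,0,1,73,0.03],[-1,0,1,73,0.03],[-1,0,1,73,0.03],[-1,0,1,73,0.03],[-1,0,1,73,0.03],[-1,0,1,73,0.03],[-1,0,1,73,0.03]]' 12; python3 - <<'E'
from h import *
from cell import telemetry
s=telemetry.observe(); p=s["tool_pos"]; yaw0=s["tool_rot"][2]; print(p,s["opening"],s["grip_force"])
for q in np.arange(.1,1.41,.1):
    d=bar(q)-bar(0); print(round(q,2),rel(p[0]+d[0],p[1]+d[1],p[2],yaw0+q)[0][:2])
E
```

```text
time: 3.32
tool_pos: [0.4953, -0.2123, 0.3579]
tool_rot: [3.142, -0.0, 0.146]
contact_force: [-0.3, -0.5, 0.2]
opening: 0.0497
grip_force: 0.0
[ 0.49533891 -0.21227597  0.35787939] 0.04967065932866903 0.0
0.1 [-10.2   4.3]
0.2 [-19.8   7. ]
0.3 [-28.7   7.9]
0.4 [-36.8   7.1]
0.5 [-44.    4.6]
0.6 [-50.2   0.4]
0.7 [-55.4  -5.5]
0.8 [-59.5 -12.9]
0.9 [-62.5 -21.9]
1.0 [-64.4 -32.3]
1.1 [-65. -44.]
1.2 [-64.5 -56.9]
1.3 [-62.9 -70.9]
1.4 [-60.1 -85.9]
```

```bash
python3 -m crank '[[-1,0,0,0,0],[-1,0,0,0,0],[-1,0,0,0,0],[-1,0,0,0,0],[-1,0,0,0,0],[-1,0,0,0,0],[-1,0,0,0,0],[-1,0,0,0,0],[-1,0,0,0,0],[-1,0,0,0,0]]'
```

```text
time: 4.15
tool_pos: [0.4955, -0.2126, 0.3577]
tool_rot: [3.141, -0.001, 0.146]
contact_force: [1.1, -4.6, -3.0]
opening: 0.0115
grip_force: 12.0
```

```bash
python3 -m crank '[[-1,-5,2,0,-0.05],[-1,-10,4,0,-0.1],[-1,-15,6,0,-0.15],[-1,-20,7,0,-0.2],[-1,-24,7.5,0,-0.25],[-1,-29,8,0,-0.3],[-1,-33,7.6,0,-0.35],[-1,-37,7,0,-0.4],[-1,-40.5,6,0,-0.45],[-1,-44,4.6,0,-0.5],[-1,-44,4.6,0,-0.5]]'; python3 - <<'E'
from h import *
from cell import telemetry
s=telemetry.observe(); p=np.array([ 0.4953,-.2123]); yaw0=.146
for q in np.arange(.6,1.41,.1):
    d=bar(q)-bar(0); print(round(q,2),rel(p[0]+d[0],p[1]+d[1],.3579,yaw0+q))
E
```

```text
time: 5.07
tool_pos: [0.4526, -0.2205, 0.3575]
tool_rot: [-3.137, -0.005, 0.649]
contact_force: [5.2, 12.0, 0.2]
opening: 0.0118
grip_force: 12.0
0.6 (array([-5.2, -4.6, -0.4]), array([-0.004, -0.005, -0.097]))
0.7 (array([ -6.9, -12.2,  -0.3]), array([-0.004, -0.006, -0.197]))
0.8 (array([ -6.9, -20.8,  -0.3]), array([-0.003, -0.006, -0.297]))
0.9 (array([ -5.2, -30.1,  -0.2]), array([-0.003, -0.006, -0.397]))
1.0 (array([ -1.8, -40.1,  -0.2]), array([-0.002, -0.007, -0.497]))
1.1 (array([  3.2, -50.7,  -0.1]), array([-0.001, -0.007, -0.597]))
1.2 (array([  9.9, -61.7,  -0. ]), array([-0.001, -0.007, -0.697]))
1.3 (array([ 18.1, -73.2,   0.1]), array([ 0.   , -0.007, -0.797]))
1.4 (array([ 27.8, -85. ,   0.2]), array([ 0.001, -0.007, -0.897]))
```

```bash
python3 -m crank '[[-1,-2.5,-4,0,-0.05],[-1,-4.5,-7,0,-0.1],[-1,-5.5,-10.5,0,-0.15],[-1,-6,-14,0,-0.2],[-1,-6,-18,0,-0.25],[-1,-6,-22.5,0,-0.3],[-1,-5.5,-27,0,-0.35],[-1,-4.5,-32,0,-0.4],[-1,-3,-37,0,-0.45],[-1,-1,-42,0,-0.5],[-1,-1,-42,0,-0.5]]'; python3 - <<'E'
from h import *
from cell import telemetry
s=telemetry.observe(); p=np.array([ 0.4953,-.2123]); yaw0=.146
for q in np.arange(1,1.41,.1):
    d=bar(q)-bar(0); print(round(q,2),p+d,rel(p[0]+d[0],p[1]+d[1],.3579,yaw0+q))
E
```

```text
time: 5.98
tool_pos: [0.4284, -0.1887, 0.3578]
tool_rot: [3.135, -0.005, 1.148]
contact_force: [18.2, 5.0, -9.9]
opening: 0.0116
grip_force: 12.0
1.0 [ 0.42693915 -0.18970309] (array([-1.6, -0.9, -0.1]), array([ 0.006, -0.005,  0.002]))
1.1 [ 0.42456522 -0.17820363] (array([ 8. , -7.8, -0.1]), array([ 0.007, -0.005, -0.098]))
1.2 [ 0.42317776 -0.16533908] (array([ 19.1, -14.4,  -0.1]), array([ 0.007, -0.004, -0.198]))
1.3 [ 0.42279062 -0.15123797] (array([ 31.8, -20.5,  -0.1]), array([ 0.007, -0.003, -0.298]))
1.4 [ 0.42340769 -0.13604119] (array([ 45.9, -26.2,  -0. ]), array([ 0.008, -0.003, -0.398]))
```

```bash
python3 -m crank '[[-1,4,-1.5,0,-0.05],[-1,9,-5,0,-0.1],[-1,14,-8.5,0,-0.15],[-1,20,-12,0,-0.2],[-1,26,-15,0,-0.25],[-1,32.5,-18,0,-0.3],[-1,39,-21,0,-0.35],[-1,42,-22,0,-0.37],[-1,42,-22,0,-0.37]]'; python3 - <<'E'
from h import *
from cell import vision
im,d=vision.read_camera("top"); cv2.imwrite("pics/t2.png",cv2.resize(im[100:300,220:460,::-1],(720,600)))
E
```

```text
time: 6.73
tool_pos: [0.4255, -0.1422, 0.3578]
tool_rot: [3.135, -0.001, 1.517]
contact_force: [14.8, 0.9, -9.9]
opening: 0.012
grip_force: 12.0
```

View pics/t2.png

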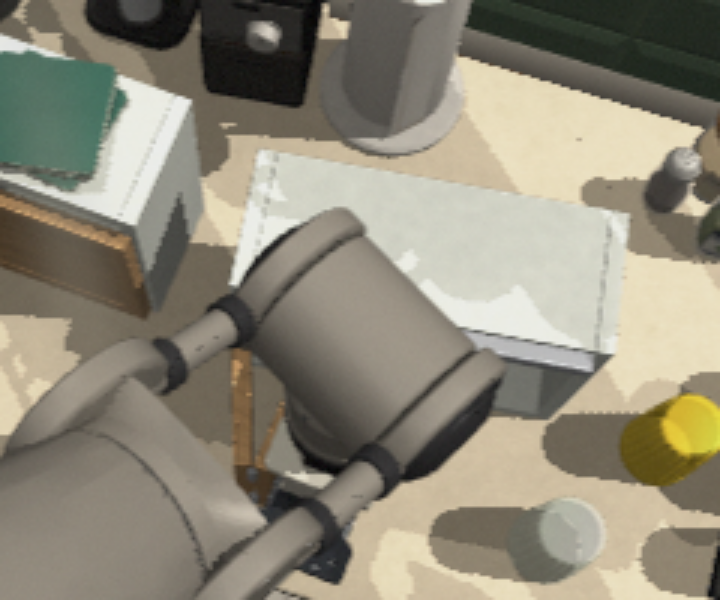

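The top view shows both panels folded together and sticking out at (255,420). The glass at (555,540) hasn't moved. I'll ease off the side load, open the fingers and lift away.

```bash
python3 -m crank '[[-1,1,2,0,0],[-1,2,3,0,0],[0.2,2,3,0,0],[0.2,2,3,0,0],[0.2,2,3,0,0],[0.2,2,3,0,0],[0.2,2,3,0,0],[0.2,2,3,0,0],[0.2,2,3,0,0],[0.2,2,3,0,0],[0.2,2,3,0,0],[0.2,2,3,0,0]]'; python3 -m crank '[[0.2,0,0,0,0],[0.2,0,0,0,0],[0.2,0,0,-15,0],[0.2,0,0,-40,0],[0.2,0,0,-70,0],[0.2,0,0,-100,0],[0.2,0,0,-100,0],[0.2,0,0,-100,0]]'; python3 - <<'E'
from h import *
from cell import vision
im,d=vision.read_camera("wrist"); cv2.imwrite("pics/w3.png",im[...,::-1])
im,d=vision.read_camera("scene");c=vision.get_calibration("scene")
P=cloud(im,d,c["camera_matrix"],c["rvec"],c["tvec"])
q=P[(P[...,2]>.16)&(P[...,2]<.225)&(P[...,0]<.5)&(P[...,0]>.38)&(P[...,1]<0)&(P[...,1]>-.3)]
print(len(q),q[::max(1,len(q)//20)].round(3)); cv2.imwrite("pics/s3.png",im[...,::-1])
E
```

```text
time: 7.78
tool_pos: [0.4268, -0.1411, 0.3577]
tool_rot: [-3.142, -0.0, 1.516]
contact_force: [-0.4, 0.2, -0.8]
opening: 0.0552
grip_force: 0.0
time: 8.45
tool_pos: [0.4269, -0.1411, 0.4591]
tool_rot: [3.138, 0.001, 1.516]
contact_force: [-0.3, -0.5, -0.5]
opening: 0.0554
grip_force: 0.0
680 [[ 0.466 -0.048  0.196]
 [ 0.492 -0.097  0.195]
 [ 0.468 -0.061  0.183]
 [ 0.479 -0.105  0.197]
 [ 0.433 -0.064  0.196]
 [ 0.456 -0.065  0.178]
 [ 0.448 -0.091  0.194]
 [ 0.452 -0.099  0.192]
 [ 0.458 -0.104  0.188]
 [ 0.43  -0.137  0.219]
 [ 0.431 -0.143  0.219]
 [ 0.398 -0.076  0.196]
 [ 0.409 -0.087  0.192]
 [ 0.412 -0.102  0.195]
 [ 0.44  -0.098  0.171]
 [ 0.425 -0.141  0.201]
 [ 0.404 -0.095  0.182]
 [ 0.423 -0.143  0.193]
 [ 0.411 -0.098  0.168]
 [ 0.423 -0.14   0.177]]
```

View pics/s3.png

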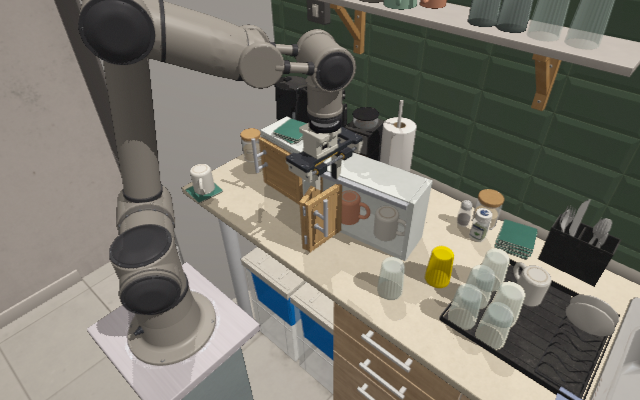

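View pics/w3.png

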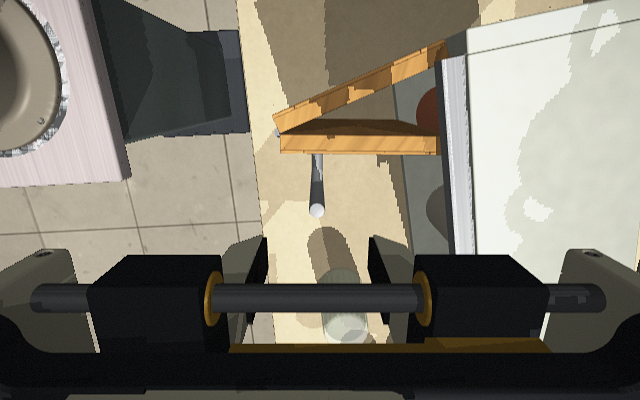

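The wrist view shows the folded panels about 24° apart, which gives q ≈ 1.36. The bar at (317,205) is free of the fingers. The scene view shows the other cupboard shut and the glass at (391,278), where it started.

```bash
python3 -c "
from cell import ticket
print(ticket.hand_in())"
```

```text
the job is handed in; nothing more can be done
None
```

I pulled the folding door open to about 1.36 rad and let go; the other cupboard's door is still shut, the glass is where it was, and the job is handed in (no verdict came back).

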